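Clear the bench comparator and zero its gauge

ROBOT

A 6-joint arm with a two-finger parallel gripper is mounted at the origin on the work surface. World frame = base frame: x ahead of the robot, y to its left, z up, the work surface at z = 0. Lengths are in m, angles in rad, forces in N, time in s.
With the tool pointing down it reaches from about 0.35 to 0.925 m from the base axis. Payload 6.4 kg.
Tool frame: the origin (TCP) lies midway between the tips of the shut fingers; the grasp point (between the pads) lies 19 mm behind it (robot.hold_point_z is the distance from the TCP to the grasp point, in m); z points along the fingers, y is the direction in which the jaws open and shut (so a half turn about z gives the same grasp; the last joint's range is limited). The gripper opens to 94 mm and grips with 3 to 60 N. Pads are 16 mm wide; open, the fingers measure 119 mm over their backs; the gripper's body (75 mm by 177 mm) begins 78 mm behind the grasp point.
Start: joints at [-1.35, 0.245, 1.558, -0, 1.339, -0.174], TCP at [0.25, -0.6, 0.205] pointing down, gripper open.
Joint ranges: [-3.13, 3.13], [-1.02, 2.26], [0.13, 2.54], [-0.95, 4.09], [0.21, 2.88], [-2.74, 2.74]. Speed limits (rad/s): [2.57, 2.57, 3.14, 3.14, 3.14, 3.14].

INTERFACE

Orientations are given as a rotation vector (axis times angle).
In Python, from station import monitor, viewer, finish_job, finder, robot gives the robot as it stands. The module is installed in compiled form; this text tells all that it offers.
- The arm moves only by the tool carry_out, never from a script. Its argument "moves" is a list of rows, each an object of numbers: "claw": the finger opening in cm, from 0 to 9.4; "x", "y", "z": the shift along the world's x, y, z in cm; "roll": the turn about the world's z in rad. In form: [{"claw": .., "x": .., "y": .., "z": .., "roll": ..}, ...]. A call has 1 to 10 rows; each row shifts and turns the pose as measured when the row begins; what a row does not reach is not made up. A row lasts 1/12 s, in which the tool goes at most 41.7 mm and 7.16 degrees, less where a joint would pass 70% of its speed; a pose out of reach is approached as far as the arm can. A call is refused whole if a number of a shift passes 4.17 or a number of a turn 0.125, either way. A call with a gripper value outside its range is refused whole. The fingers move at their own pace and stop on an object; "squeeze" is the grip in N (left out, the last holds). Time passes only in rows, so rows that do not move let the fingers close. It gives the time, the measured TCP pose, the force and the opening at its end, in the units of the state.
- monitor.observe(): the state, without advancing time (a new reading comes with each control period).
- viewer.snapshot(name): name is "scene" or "side" or "wrist"; returns the picture (400x640x3 uint8, blue, green, red); there is no depth.
- viewer.get_calibration(name): a dict with "vfov" (degrees; the focal length in pixels is half the picture's height over the tangent of half this angle, whatever the lens; pixels are square), "cx", "cy" (the principal point, pixels), "world_to_cam" (4x4, takes a point from world to camera coordinates); the wrist camera has in their place "hand_eye" (4x4, takes a point from camera to tool coordinates, whose origin is the TCP and whose axes are the flange's). Camera axes: x right, y down, z forward; pixel columns grow to the right and rows downward; lengths in m; the calibration is good to about 2 mm. The wrist camera is an equidistant fisheye: a pixel r from the principal point sees the ray r / f radians off the axis. A picture is of the moment at which its call begins: read the wrist's pose just before it. get_calibration takes no time and is no camera call.
- finish_job(): hands the job in, once; it reports no verdict.
Trained networks look in the newest picture that a camera, given by its name, has taken for a name from the list of things; names that differ only in an ending like _2 or _b are one class to them, and where a whole thing is asked for, a point or a joint stands for the part that bears it (a point fixed in the world has none). Each returns a list of dicts, best first, with "conf" (0 to 1); they miss things now and then, are a little off and sometimes report something else, mostly with a low value. They report only what shows in the picture. A call takes as long as a camera call. They do not tell look-alikes from the thing itself.
- finder.silhouettes(camera, query): "region" (400x640 bool, what is visible of it) and "at" ([column, row] in pixels, amid what is visible of it).
The state is a dict: "time_s": time; "qpos": joint angles; "qd": joint speeds; "joint_torque": joint torques, N m; "tool_pos": TCP position; "orientation": TCP orientation; "wrist_force": force on the tool from outside, world axes, zero at the start; "torque": the same for the moment, N m; "grip_width": opening from 0.0 (shut) to 1.0 (fully open).
Only numpy, scipy, OpenCV 4.12 (cv2) and the standard library are available. Lean on these libraries where they do the work, as an engineer would, in place of code of your own. Each camera call takes 0.05 s, during which the arm holds its last target. There are 200 camera calls.

TASK

Get the comparator ready for the next batch: push the three sawn aluminium bar ends along its base plate and over the edge into the scrap tray beside it; slide them, do not pick them up. Then turn the knurled knob on top of the gauge column, a little at a time, until the dial's pointer stands on the zero mark (zero it last, after the clearing). Do not knock the gauge, leave the steel setting master standing where it is under the plunger, and leave the calliper alone.

Things in the scene. Friction and masses are not known exactly. Their poses are not given: they have to be found in the camera images.
- base_plate: Fixed cast-iron base plate, 250 (x) by 400 (y) mm, green sides, dark ground top 60 mm above the bench. Origin: centre of its underside, on the bench; y along the long side. Column and dial gauge stand near its +y end (at plate y above 95 mm); the bar ends lie on the open -y part; the scrap tray stands on the bench against its -y edge (plate y = -200 mm).
- bar_end_round: Loose sawn slice of round aluminium bar, 42 mm diameter, 18 mm thick, about 70 g, lying flat on the plate. Origin: centre of its underside, z up.
- bar_end_square: Loose sawn slice of square aluminium bar, 36 by 36 mm, 20 mm thick, about 70 g, lying flat on the plate. Origin: centre of its underside, z up, x and y square to its sides.
- bar_end_hex: Loose sawn slice of hexagon aluminium bar, 36 mm across flats, 16 mm thick, about 50 g, lying flat on the plate. Origin: centre of its underside, z up.
- scrap_tray: Open grey plastic tray, loose, 0.7 kg, outer 190 (x) by 156 (y) by 45 mm high, walls and floor 3 mm. Origin: centre of its underside, x along the plate's edge. It stands on the bench 2 to 5 mm clear of the plate's -y edge, up to 30 mm off its middle; its rim is 15 mm lower than the plate's top, so what is slid over the edge there drops in.
- knob_grip (a point): Point on the vertical axis of the knurled steel knob on top of the column, at the height to grip it (14 mm above the knob's underside). The knob is an upright cylinder 31 mm in diameter, 26 mm high, clear all round; a 24 mm collar ends 17 mm under this point and nothing else comes higher than 24 mm under it.
- adjust_knob (a joint): Angle of the adjusting knob, rad; grows clockwise seen from above. Stops at -2.0 and 3.5. Light friction (0.03 N m); it stays where it is left. Its leadscrew drives the gauge so that the dial's pointer turns with it, same way and same angle.
- dial_pointer (a joint): Angle of the dial's pointer, rad; 0 when it stands exactly on the zero mark, positive clockwise from above. At the start it stands 0.7 to 2.2 clockwise of zero. It lies under the dial's glass, out of reach, and is moved only by the knob.
- pointer_tip (a point): Tip of the black pointer, 20 mm from the dial's centre.
- zero_mark (a point): Zero mark of the dial: the one bold bar on the white face, on the side towards the column, 21.5 mm from the dial's centre. The bezel is locked.
- dial_gauge: Delicate dial gauge whose 58 mm dial looks straight up, held by an arm on the column's slide. Origin: on the dial's axis at the level of the plate's top. It occupies heights 46 to 123 mm above the plate; the dial itself 100 to 123 mm. The column behind it rises 158 mm above the plate, the knob's top 194 mm.
- setting_master: Loose upright steel cylinder, 34 mm diameter, 45.5 mm high, 0.32 kg, standing on the plate under the gauge's plunger. Origin: centre of its underside. Leave it there.
- calliper: Bystander: digital calliper lying on the bench beyond the gauge end of the plate, 240 by 65 by 14 mm, jaws towards its -x. Origin: underside, in the middle of the beam.
Mind the look-alikes: they are no part of the job. What is shaped like the bar_end_round but blue, brown or purple is not meant.

How it is judged:
On the way, in this order (a step that is already met when the one before it is completed fails the run):
1. all three bar ends lie in the scrap tray (x of bar_end_round in the frame of scrap_tray between -0.092 and 0.092 m and y of bar_end_round in the frame of scrap_tray between -0.075 and 0.075 m and z of bar_end_round in the frame of scrap_tray between 0 and 0.042 m and x of bar_end_square in the frame of scrap_tray between -0.092 and 0.092 m and y of bar_end_square in the frame of scrap_tray between -0.075 and 0.075 m and z of bar_end_square in the frame of scrap_tray between 0 and 0.042 m and x of bar_end_hex in the frame of scrap_tray between -0.092 and 0.092 m and y of bar_end_hex in the frame of scrap_tray between -0.075 and 0.075 m and z of bar_end_hex in the frame of scrap_tray between 0 and 0.042 m), for 0.2 s.
2. then the pointer has been brought onto the zero mark (value of joint dial_pointer between -0.1 and 0.1 rad), for 0.3 s.
At the end, for the whole second after the job is handed in: All three bar ends lie at rest inside the scrap tray (below its rim), the tray is level on the bench, the pointer stands within 0.10 rad (about 2 mm at its tip) of the zero mark, and the setting master stands upright within 5 mm of where it was (all of step 1 and all of step 2 and linear speed of each of bar_end_round, bar_end_square, bar_end_hex below 0.02 m/s and distance of setting_master from where it was at the start of the episode below 0.005 m and angle between each of setting_master, scrap_tray's own z axis and vertical below 0.1 rad); the robot touches nothing.
It fails at once if a bar end is lifted off the plate (its underside more than 35 mm above the plate's top) (height (world z) of any of bar_end_round, bar_end_square, bar_end_hex above 0.095 m).
It fails at once if the setting master is shoved 5 mm or more, or tipped (distance of setting_master from where it was at the start of the episode above 0.005 m or angle between setting_master's own z axis and vertical above 0.1 rad).
It fails at once if the dial gauge is knocked (more than 8 N) (contact force between any of the arm, the fingers and dial_gauge above 8 N).
It fails at once if the calliper is moved more than 20 mm (distance of calliper from where it was at the start of the episode above 0.02 m).
It also fails if it takes over 72 s, if anything falls off the work surface, if the arm or the gripper's body presses on something with over 40 N, if the wrist force passes 120 N, or if a joint passes its speed limit or range.

## Working session

There is one attempt and no reset: what is moved stays moved. The work goes in short steps, Python scripts to look and compute and a tool call to move; the robot and the scene stay as the last step left them, time stands still between calls to the robot, and variables do not carry over. Pictures are saved under pics/ and viewed, about 8 in all and at most 12, crops included, and the job is handed in when it is done.

Besides the shell and the picture viewer there is one more tool, called after "Emit:" as name(argument=value, ...) on one line, values as JSON. carry_out: Moves the arm, as the interface text tells. Its arguments: {"type":"object","properties":{"moves":{"type":"array","items":{"type":"object","properties":{"claw":{"type":"number"},"x":{"type":"number"},"y":{"type":"number"},"z":{"type":"number"},"roll":{"type":"number"}}}},"squeeze":{"type":"number"}},"required":["moves"]}

```bash
mkdir -p pics; cat > h.py <<'E'
import numpy as np, cv2
from station import monitor, viewer, finder, robot, finish_job
from scipy.spatial.transform import Rotation as R
def ray(cam,px):
    """origin, direction in world of pixel (col,row)"""
    c=viewer.get_calibration(cam); f=200/np.tan(np.radians(c['vfov'])/2)
    d=np.array([(px[0]-c['cx'])/f,(px[1]-c['cy'])/f])
    if cam=='wrist':
        s=monitor.observe(); r=np.linalg.norm(d); v=np.array([*(d/max(r,1e-9)*np.sin(r)),np.cos(r)])
        T=np.eye(4);T[:3,:3]=R.from_rotvec(s['orientation']).as_matrix();T[:3,3]=s['tool_pos'];T=T@np.array(c['hand_eye'])
    else:
        v=np.array([*d,1.]); T=np.linalg.inv(np.array(c['world_to_cam']))
    return T[:3,3],T[:3,:3]@v
def atz(cam,px,z):
    o,d=ray(cam,px); return o+d*(z-o[2])/d[2]
def proj(cam,p):
    c=viewer.get_calibration(cam); f=200/np.tan(np.radians(c['vfov'])/2)
    if cam=='wrist':
        s=monitor.observe();T=np.eye(4);T[:3,:3]=R.from_rotvec(s['orientation']).as_matrix();T[:3,3]=s['tool_pos'];T=np.linalg.inv(T@np.array(c['hand_eye']))
    else: T=np.array(c['world_to_cam'])
    q=T[:3,:3]@p+T[:3,3]
    if cam=='wrist':
        th=np.arctan2(np.hypot(q[0],q[1]),q[2]); n=q[:2]/np.hypot(q[0],q[1])*th
    else: n=q[:2]/q[2]
    return n*f+[c['cx'],c['cy']]
E
python3 - <<'E'
from h import *
np.set_printoptions(precision=3,suppress=True)
a=viewer.snapshot('scene');b=viewer.snapshot('side');w=viewer.snapshot('wrist')
cv2.imwrite('pics/a.png',a);cv2.imwrite('pics/b.png',b);cv2.imwrite('pics/w.png',w)
s=monitor.observe();print(s['tool_pos'],s['orientation'],s['time_s'],R.from_rotvec(s['orientation']).as_matrix())
for cam in('scene','side'):
  print(cam, ray(cam,(320,200)))
  for n,z in dict(bar_end_round=.078,bar_end_square=.08,bar_end_hex=.076,base_plate=.06,scrap_tray=.045,knob_grip=.24,setting_master=.1,dial_gauge=.18,pointer_tip=.18,zero_mark=.18,calliper=.01).items():
    for r in finder.silhouettes(cam,n)[:3]:
      print(n,round(r['conf'],2),np.array(r['at']),r['region'].sum(),atz(cam,r['at'],z))
E
```

```text
[ 0.25  -0.6    0.205] [-3.079 -0.616  0.   ] 0.15 [[ 0.923  0.385 -0.   ]
 [ 0.385 -0.923  0.001]
 [ 0.    -0.001 -1.   ]]
scene (array([ 1.138, -0.568,  0.906]), array([-0.473,  0.571, -0.671]))
bar_end_round 0.83 [352.5 298.3] 278 [ 0.8   -0.047  0.078]
bar_end_round 0.79 [239.2 362.9] 426 [ 0.733 -0.299  0.078]
bar_end_round 0.68 [290.4 265.7] 308 [ 0.645 -0.068  0.078]
bar_end_square 0.5 [252.9 233.8] 245 [ 0.516 -0.057  0.08 ]
bar_end_hex 0.56 [267.8 254.5] 244 [ 0.584 -0.076  0.076]
base_plate 0.67 [295.3 245.9] 15817 [ 0.602 -0.006  0.06 ]
base_plate 0.51 [183.7 310. ] 6819 [ 0.552 -0.287  0.06 ]
scrap_tray 0.81 [180.9 310.2] 6675 [ 0.538 -0.286  0.045]
knob_grip 0.51 [353.2 163.4] 201 [0.645 0.138 0.24 ]
knob_grip 0.23 [292.  266.2] 293 [ 0.744 -0.165  0.24 ]
setting_master 0.67 [325.1 196. ] 145 [0.57  0.137 0.1  ]
dial_gauge 0.73 [331.6 173.9] 688 [0.587 0.137 0.18 ]
dial_gauge 0.48 [182.3 309.5] 6757 [ 0.633 -0.328  0.18 ]
zero_mark 0.69 [253.2 233.3] 255 [ 0.591 -0.117  0.18 ]
zero_mark 0.64 [329.2 174.6] 724 [0.585 0.131 0.18 ]
calliper 0.69 [341.8 149.1] 442 [0.405 0.414 0.01 ]
side (array([-0.006,  1.043,  0.928]), array([ 0.461, -0.712, -0.53 ]))
bar_end_round 0.58 [291.7 230.2] 60 [0.71  0.09  0.078]
bar_end_square 0.46 [373.7 231.6] 188 [ 0.5   -0.038  0.08 ]
base_plate 0.9 [335.7 241.9] 7880 [0.581 0.046 0.06 ]
scrap_tray 0.58 [408.7 206. ] 1498 [ 0.492 -0.281  0.045]
knob_grip 0.5 [336.9 216.5] 133 [0.513 0.16  0.24 ]
setting_master 0.52 [323.7 255.5] 234 [0.549 0.162 0.1  ]
dial_gauge 0.71 [320.  231.4] 624 [0.559 0.168 0.18 ]
zero_mark 0.63 [321.2 230.6] 601 [0.558 0.163 0.18 ]
zero_mark 0.57 [336.1 216.8] 129 [0.559 0.085 0.18 ]
calliper 0.6 [315.8 356.8] 1032 [0.418 0.398 0.01 ]
```

View pics/a.png

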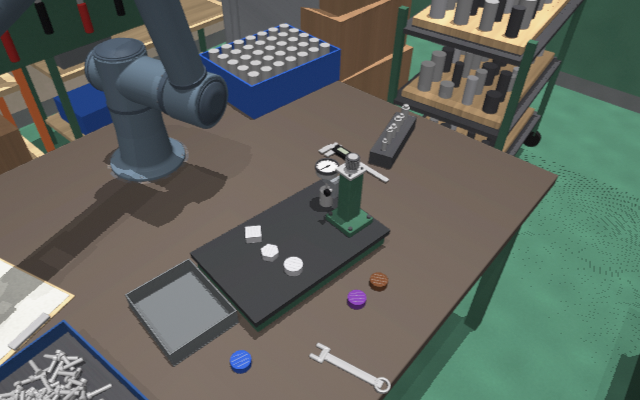

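View pics/b.png

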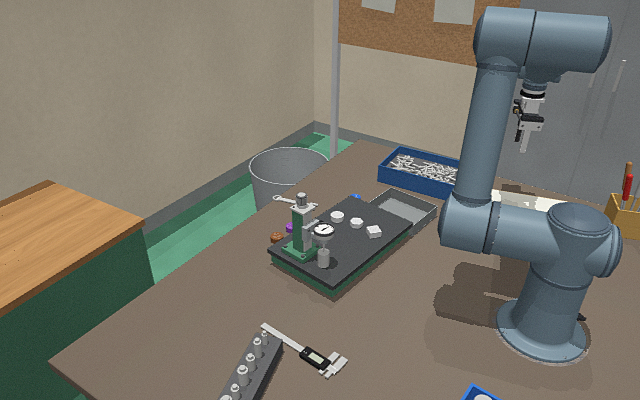

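The scene shows square (253,234), hex (268,254) and round (292,266) on the plate, tray at (181,310), and the column with dial (327,167) and knob (353,160). The side view agrees. The coloured round look-alikes lie off the plate.

```bash
python3 - <<'E'
from h import *
np.set_printoptions(precision=3,suppress=True)
im=viewer.snapshot('scene')
for p in [(192,254),(258,319),(389,231)]: print(p,atz('scene',p,.06))
r=finder.silhouettes('scene','scrap_tray')[0]
c=cv2.boxPoints(cv2.minAreaRect(np.argwhere(r['region'])[:,::-1].astype(np.float32)));print(c)
for p in [(127,297),(187,263),(236,309),(175,354)]: print('tray',atz('scene',p,.045))
print(viewer.get_calibration('wrist'))
cv2.imwrite('pics/c.png',cv2.resize(im[150:380,110:400],None,fx=2.6,fy=2.6,interpolation=cv2.INTER_CUBIC))
E
```

```text
(192, 254) [ 0.444 -0.18   0.06 ]
(258, 319) [ 0.681 -0.202  0.06 ]
(389, 231) [0.737 0.179 0.06 ]
[[122.785 296.55 ]
 [192.248 247.926]
 [242.188 319.268]
 [172.725 367.893]]
tray [ 0.426 -0.34   0.045]
tray [ 0.445 -0.197  0.045]
tray [ 0.621 -0.209  0.045]
tray [ 0.611 -0.356  0.045]
{'vfov': 65.70646984690485, 'cx': 319.07645386419887, 'cy': 200.2864601806398, 'hand_eye': array([[ 0.   , -0.966, -0.257,  0.076],
       [ 1.   ,  0.   ,  0.   , -0.001],
       [-0.   , -0.257,  0.966, -0.179],
       [ 0.   ,  0.   ,  0.   ,  1.   ]])}
```

View pics/c.png

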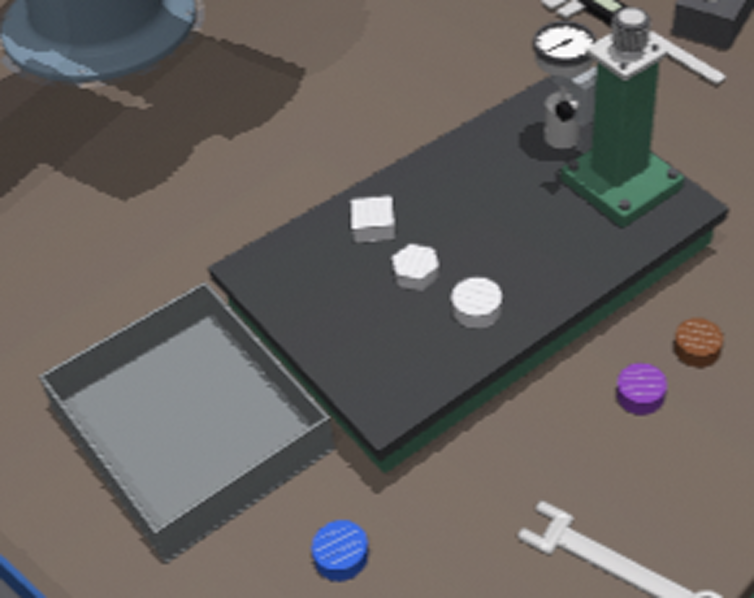

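Emit:
carry_out(moves=[{"x": 2.3, "y": 3.3, "z": 0.6, "roll": 0.11}, {"x": 2.3, "y": 3.3, "z": 0.6, "roll": 0.11}, {"x": 2.3, "y": 3.3, "z": 0.6, "roll": 0.11}, {"x": 2.3, "y": 3.3, "z": 0.6, "roll": 0.11}, {"x": 2.3, "y": 3.3, "z": 0.6, "roll": 0.11}, {"x": 2.3, "y": 3.3, "z": 0.6, "roll": 0.11}, {"x": 2.3, "y": 3.3, "z": 0.6, "roll": 0.11}, {"x": 2.3, "y": 3.3, "z": 0.6, "roll": 0.11}, {"x": 2.3, "y": 3.3, "z": 0.6, "roll": 0.11}, {"x": 2.3, "y": 3.3, "z": 0.6, "roll": 0.06}])

```text
validation failed for argument at $.mo...
```

Emit:
carry_out(moves=[{"x": 2.3, "y": 3.0}, {"x": 2.3, "y": 3.0}, {"x": 2.3, "y": 3.0}, {"x": 2.3, "y": 3.0}, {}])

```text
validation failed for argument at $.mo...
```

```bash
python3 - <<'E'
from h import *
np.set_printoptions(precision=4,suppress=True)
s=monitor.observe();print(s['tool_pos'],s['qpos'],s['time_s'],s['wrist_force']);print(R.from_rotvec(s['orientation']).as_matrix())
w=viewer.snapshot('wrist');cv2.imwrite('pics/w1.png',w)
for n,z in dict(bar_end_round=.078,bar_end_square=.08,bar_end_hex=.076,knob_grip=.254,dial_gauge=.183,scrap_tray=.045).items():
    for r in finder.silhouettes('wrist',n)[:2]:
      print(n,round(r['conf'],2),np.array(r['at']),r['region'].sum(),atz('wrist',r['at'],z))
for p in [(190.8,253),(255.4,323.8),(389,231.5)]: print('plate',atz('scene',p,.06))
for p in [(125.8,295),(188.8,260),(236,311.5),(170,354)]: print('tray',atz('scene',p,.045))
E
```

```text
[ 0.25   -0.6     0.2055] [-1.3501  0.2451  1.5578 -0.      1.3387 -0.1741] 1.35 [-0.5122 -1.3261  1.045 ]
[[ 0.9231  0.3846 -0.    ]
 [ 0.3846 -0.9231 -0.    ]
 [-0.      0.     -1.    ]]
plate [ 0.44   -0.1795  0.06  ]
plate [ 0.6854 -0.2133  0.06  ]
plate [0.7376 0.1772 0.06  ]
tray [ 0.4196 -0.3391  0.045 ]
tray [ 0.4411 -0.1891  0.045 ]
tray [ 0.6257 -0.2129  0.045 ]
tray [ 0.6037 -0.3627  0.045 ]
```

View pics/w1.png

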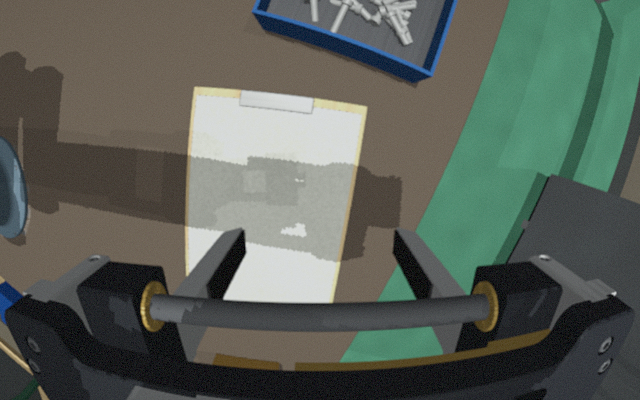

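Emit:
carry_out(moves=[{"claw": 2.5, "x": 2.3, "y": 3.3, "z": 0.6, "roll": 0.11}, {"claw": 2.5, "x": 2.3, "y": 3.3, "z": 0.6, "roll": 0.11}, {"claw": 2.5, "x": 2.3, "y": 3.3, "z": 0.6, "roll": 0.11}, {"claw": 2.5, "x": 2.3, "y": 3.3, "z": 0.6, "roll": 0.11}, {"claw": 2.5, "x": 2.3, "y": 3.3, "z": 0.6, "roll": 0.11}, {"claw": 2.5, "x": 2.3, "y": 3.3, "z": 0.6, "roll": 0.11}, {"claw": 2.5, "x": 2.3, "y": 3.3, "z": 0.6, "roll": 0.11}, {"claw": 2.5, "x": 2.3, "y": 3.3, "z": 0.6, "roll": 0.11}, {"claw": 2.5, "x": 2.3, "y": 3.3, "z": 0.6, "roll": 0.11}, {"claw": 2.5, "x": 2.3, "y": 3.3, "z": 0.6, "roll": 0.06}])

```text
time_s: 2.53
tool_pos: [0.4788, -0.2637, 0.2657]
orientation: [2.317, 2.119, -0.002]
wrist_force: [0.4, 0.1, 1.0]
grip_width: 0.325
```

Emit:
carry_out(moves=[{"claw": 2.5, "x": 2.3, "y": 3.0, "z": 0, "roll": 0}, {"claw": 2.5, "x": 2.3, "y": 3.0, "z": 0, "roll": 0}, {"claw": 2.5, "x": 2.3, "y": 3.0, "z": 0, "roll": 0}, {"claw": 2.5, "x": 2.3, "y": 3.0, "z": 0, "roll": 0}, {"claw": 2.5, "x": 0, "y": 0, "z": 0, "roll": 0}])

```text
time_s: 2.95
tool_pos: [0.5777, -0.1316, 0.2695]
orientation: [2.302, 2.126, 0.004]
wrist_force: [0.2, 0.5, -0.4]
grip_width: 0.261
```

```bash
python3 - <<'E'
from h import *
np.set_printoptions(precision=4,suppress=True)
s=monitor.observe();print(s['tool_pos'],s['qpos'],s['time_s'],s['wrist_force']);print(R.from_rotvec(s['orientation']).as_matrix())
w=viewer.snapshot('wrist');cv2.imwrite('pics/w2.png',w)
for n,z in dict(bar_end_round=.078,bar_end_square=.08,bar_end_hex=.076,knob_grip=.254,dial_gauge=.183,scrap_tray=.045).items():
    for r in finder.silhouettes('wrist',n)[:2]:
      print(n,round(r['conf'],2),np.array(r['at']),r['region'].sum(),atz('wrist',r['at'],z))
E
```

```text
[ 0.5777 -0.1316  0.2695] [-0.4148  0.0595  1.648  -0.0007  1.426  -0.3353] 2.95 [ 0.1769  0.5197 -0.436 ]
[[ 0.0793  0.9968  0.0072]
 [ 0.9968 -0.0793 -0.0039]
 [-0.0033  0.0074 -1.    ]]
bar_end_round 0.72 [447.9  32.4] 619 [0.7551 0.0456 0.078 ]
bar_end_round 0.69 [445.2  74.2] 645 [ 0.7454 -0.0101  0.078 ]
bar_end_square 0.62 [257.1 121.3] 930 [ 0.5097 -0.0563  0.08  ]
bar_end_hex 0.6 [313.1 123.2] 762 [ 0.5756 -0.0662  0.076 ]
scrap_tray 0.77 [302.  255.3] 5602 [ 0.5423 -0.2497  0.045 ]
```

View pics/w2.png

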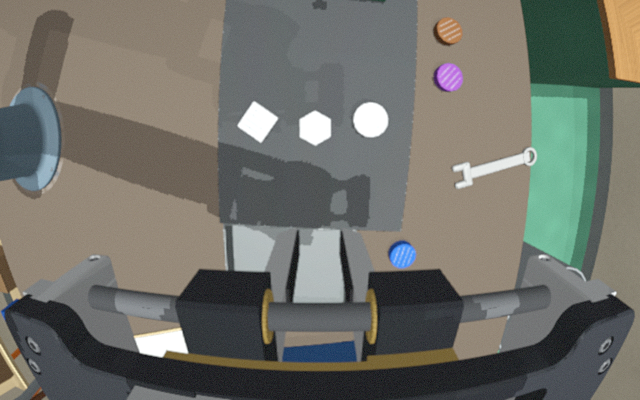

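```bash
cat >> h.py <<'E'
a=-0.135; X=np.array([np.cos(a),np.sin(a)]);Y=np.array([-X[1],X[0]])
O=np.array([.44,-.18])+.125*X+.2*Y
def tp(p): d=np.asarray(p)[:2]-O; return np.array([d@X,d@Y])
def tw(x,y): return O+x*X+y*Y
E
python3 - <<'E'
from h import *
np.set_printoptions(precision=4,suppress=True)
print('O',O)
for n,p,z in [('sq',(257,121.5),.08),('hex',(315,128),.076),('rnd',(371,120),.078),('edge',(221,221),.06),('edge',(404,228),.06),('pright',(416,20),.06),('traywall',(228,228),.045)]:
    q=atz('wrist',p,z);print(n,q,tp(q))
for p in[(.645,-.068),(.584,-.076),(.516,-.057)]: print('scene',tp(p))
for p in [(125.8,295),(188.8,260),(236,311.5),(170,354)]: print('tray',tp(atz('scene',p,.045)))
for p in [(190.8,253),(255.4,323.8),(389,231.5)]: print('plate',tp(atz('scene',p,.06)))
s=monitor.observe();print(tp(s['tool_pos']))
E
```

```text
O [0.5908 0.0014]
sq [ 0.5093 -0.0577  0.08  ] [-0.0728 -0.0695]
hex [ 0.5773 -0.0728  0.076 ] [-0.0034 -0.0753]
rnd [ 0.6448 -0.0681  0.078 ] [ 0.0629 -0.0616]
edge [ 0.4378 -0.1838  0.06  ] [-0.1267 -0.2041]
edge [ 0.6867 -0.216   0.06  ] [ 0.1243 -0.2025]
pright [0.7197 0.0627 0.06  ] [0.1195 0.0781]
traywall [ 0.4409 -0.1998  0.045 ] [-0.1215 -0.2195]
scene [ 0.0631 -0.0614]
scene [ 0.0037 -0.0776]
scene [-0.0662 -0.0679]
tray [-0.1238 -0.3604]
tray [-0.1226 -0.2088]
tray [ 0.0635 -0.2076]
tray [ 0.0618 -0.359 ]
plate [-0.125  -0.1995]
plate [ 0.1227 -0.2   ]
plate [0.1218 0.194 ]
[ 0.0026 -0.1401]
```

Emit:
carry_out(moves=[{"claw": 2.5, "x": 0.35, "y": 3.45, "z": 0, "roll": -0.055}, {"claw": 2.5, "x": 0.35, "y": 3.45, "z": -1.5, "roll": 0}, {"claw": 2.5, "x": 0.35, "y": 3.45, "z": -2, "roll": 0}, {"claw": 2.5, "x": 0, "y": 0, "z": -4, "roll": 0}, {"claw": 2.5, "x": 0, "y": 0, "z": -4, "roll": 0}, {"claw": 2.5, "x": 0, "y": 0, "z": -4, "roll": 0}, {"claw": 2.5, "x": 0, "y": 0, "z": -2.5, "roll": 0}, {"claw": 2.5, "x": 0, "y": 0, "z": 0, "roll": 0}])

```text
time_s: 3.97
tool_pos: [0.5842, -0.0399, 0.0889]
orientation: [2.379, 2.021, 0.011]
wrist_force: [-0.7, -0.1, 0.5]
grip_width: 0.26
```

```bash
cat > st.py <<'E'
from h import *
np.set_printoptions(precision=4,suppress=True)
s=monitor.observe();M=R.from_rotvec(s['orientation']).as_matrix()
print(s['time_s'],s['tool_pos'],'plate',tp(s['tool_pos']),'yaw err',np.arctan2(M[1,1],M[0,1])-a,'q',s['qpos'],'F',s['wrist_force'],s['grip_width'],'\n',M[:,2])
E
python3 st.py
```

```text
3.9667 [ 0.5842 -0.0399  0.0889] plate [-0.001  -0.0417] yaw err -0.027293826706356744 q [-0.2591  0.2178  1.8186 -0.006   1.0849 -0.094 ] F [-0.6964 -0.0749  0.458 ] 0.26042441893029183 
 [ 0.0183 -0.0103 -0.9998]
```

Emit:
carry_out(moves=[{"claw": 2.5, "x": 0, "y": 0.5, "z": 0, "roll": 0.025}, {"claw": 2.5, "x": 0, "y": 0, "z": -1.5, "roll": 0}, {"claw": 2.5, "x": 0, "y": 0, "z": -0.8, "roll": 0}, {"claw": 2.5, "x": 0, "y": 0, "z": 0, "roll": 0}])

```text
time_s: 4.3
tool_pos: [0.5864, -0.0376, 0.0701]
orientation: [2.351, 2.047, 0.017]
wrist_force: [-0.0, -0.6, -0.3]
grip_width: 0.266
```

```bash
python3 st.py
```

```text
4.3 [ 0.5864 -0.0376  0.0701] plate [ 0.0009 -0.0392] yaw err -0.002671317985541072 q [-0.2545  0.2459  1.8245 -0.0055  1.0454 -0.114 ] F [-0.0198 -0.5989 -0.2859] 0.26592644532757326 
 [ 0.0238 -0.0111 -0.9997]
```

Emit:
carry_out(moves=[{"claw": 2.5, "x": 0, "y": 0, "z": -0.4, "roll": 0}, {"claw": 2.5, "x": -0.1, "y": -0.7, "z": 0, "roll": 0}, {"claw": 2.5, "x": -0.17, "y": -1.2, "z": 0, "roll": 0}, {"claw": 2.5, "x": -0.2, "y": -1.5, "z": 0, "roll": 0}, {"claw": 2.5, "x": -0.2, "y": -1.5, "z": 0, "roll": 0}, {"claw": 2.5, "x": -0.2, "y": -1.5, "z": 0, "roll": 0}, {"claw": 2.5, "x": -0.2, "y": -1.5, "z": 0, "roll": 0}, {"claw": 2.5, "x": -0.2, "y": -1.5, "z": 0, "roll": 0}, {"claw": 2.5, "x": -0.2, "y": -1.5, "z": 0, "roll": 0}])

```text
time_s: 5.05
tool_pos: [0.5764, -0.1568, 0.0771]
orientation: [2.336, 2.042, 0.029]
wrist_force: [-0.3, -0.6, -0.6]
grip_width: 0.267
```

```bash
python3 st.py
```

```text
5.05 [ 0.5764 -0.1568  0.0771] plate [ 0.007  -0.1587] yaw err 0.001227705387532696 q [-0.4565  0.2459  1.8101  0.0029  1.0426 -0.3239] F [-0.277  -0.5905 -0.5931] 0.2674361529715236 
 [ 0.0397 -0.0166 -0.9991]
```

```bash
cat > look.py <<'E'
from st import *
import sys
for cam in sys.argv[1:]:
  viewer.snapshot(cam)
  for n,z in dict(bar_end_round=.078,bar_end_square=.08,bar_end_hex=.076).items():
    for r in finder.silhouettes(cam,n)[:3]:
      print(cam,n,round(r['conf'],2),np.array(r['at']),r['region'].sum(),tp(atz(cam,r['at'],z)))
E
python3 look.py scene wrist
```

```text
5.05 [ 0.5764 -0.1568  0.0771] plate [ 0.007  -0.1587] yaw err 0.001227705387532696 q [-0.4565  0.2459  1.8101  0.0029  1.0426 -0.3239] F [-0.277  -0.5905 -0.5931] 0.2674361529715236 
 [ 0.0397 -0.0166 -0.9991]
scene bar_end_round 0.72 [356.5 300.2] 324 [ 0.2223 -0.0167]
scene bar_end_round 0.63 [241.8 363.9] 422 [ 0.1864 -0.2755]
scene bar_end_round 0.6 [290.  265.7] 288 [ 0.0625 -0.0619]
scene bar_end_square 0.54 [257.3 226.6] 79 [-0.0786 -0.0459]
scene bar_end_hex 0.6 [232.6 282.1] 264 [ 0.0174 -0.181 ]
scene bar_end_hex 0.58 [254.4 226.4] 35 [-0.0869 -0.0486]
wrist bar_end_round 0.69 [410.6  79.2] 3775 [ 0.0605 -0.0547]
wrist bar_end_round 0.68 [509.1  19.6] 1483 [ 0.1341 -0.0033]
wrist bar_end_round 0.67 [458.  288.7] 193 [ 0.1094 -0.1957]
wrist bar_end_hex 0.97 [319.1 275.5] 2190 [ 0.0074 -0.1788]
```

Emit:
carry_out(moves=[{"claw": 2.5, "x": 0.1, "y": 1.0, "z": 0, "roll": 0}, {"claw": 2.5, "x": 0, "y": 0, "z": -1.2, "roll": 0}, {"claw": 2.5, "x": 0, "y": 0, "z": -0.2, "roll": 0}, {"claw": 2.5, "x": 0, "y": 0, "z": 0, "roll": 0}])

```text
time_s: 5.78
tool_pos: [0.5778, -0.1408, 0.0607]
orientation: [2.332, 2.049, 0.029]
wrist_force: [2.0, -2.4, 8.8]
grip_width: 0.264
```

Emit:
carry_out(moves=[{"claw": 2.5, "x": -0.2, "y": -1.0, "z": -0.05, "roll": 0}, {"claw": 2.5, "x": -0.2, "y": -1.2, "z": -0.1, "roll": 0}, {"claw": 2.5, "x": -0.25, "y": -1.4, "z": -0.1, "roll": 0}, {"claw": 2.5, "x": -0.25, "y": -1.4, "z": -0.05, "roll": 0}, {"claw": 2.5, "x": -0.25, "y": -1.4, "z": 0, "roll": 0}, {"claw": 2.5, "x": -0.25, "y": -1.4, "z": 0, "roll": 0}, {"claw": 2.5, "x": 0, "y": 0, "z": 0, "roll": 0}])

```text
time_s: 6.37
tool_pos: [0.5668, -0.2165, 0.0609]
orientation: [2.332, 2.053, 0.045]
wrist_force: [-0.1, 0.0, -0.1]
grip_width: 0.262
```

```bash
python3 look.py scene
```

```text
6.3667 [ 0.5668 -0.2165  0.0609] plate [ 0.0056 -0.2191] yaw err 0.00818875957634485 q [-0.5601  0.2888  1.7917  0.0214  1.0202 -0.4441] F [-0.141   0.0277 -0.1444] 0.26184556663435044 
 [ 0.0445 -0.0063 -0.999 ]
scene bar_end_round 0.95 [241.6 360.9] 422 [ 0.1812 -0.2723]
scene bar_end_round 0.76 [292.7 265.5] 303 [ 0.0659 -0.0571]
scene bar_end_round 0.55 [380.  282.3] 288 [0.222  0.0537]
scene bar_end_square 0.78 [253.4 233.4] 232 [-0.0666 -0.0659]
scene bar_end_hex 0.43 [203.9 313. ] 139 [ 0.0448 -0.268 ]
scene bar_end_hex 0.24 [291.6 267.1] 312 [ 0.0665 -0.0607]
```

Emit:
carry_out(moves=[{"claw": 2.5, "x": 0, "y": 0, "z": 4, "roll": 0}, {"claw": 2.5, "x": -0.8, "y": 3.4, "z": 0, "roll": 0}, {"claw": 2.5, "x": -0.8, "y": 3.4, "z": 0, "roll": 0}, {"claw": 2.5, "x": -0.8, "y": 3.4, "z": 0, "roll": 0}, {"claw": 2.5, "x": -0.8, "y": 3.4, "z": 0, "roll": 0}, {"claw": 2.5, "x": -0.8, "y": 3.4, "z": 0, "roll": 0}, {"claw": 2.5, "x": -0.8, "y": 3.4, "z": 0, "roll": 0}, {"claw": 2.5, "x": 0, "y": 0, "z": 0, "roll": 0}])

```text
time_s: 7.23
tool_pos: [0.5152, 0.0014, 0.101]
orientation: [2.331, 2.059, 0.048]
wrist_force: [0.1, 0.1, -0.1]
grip_width: 0.267
```

```bash
python3 st.py
```

```text
7.2333 [0.5152 0.0014 0.101 ] plate [-0.0749 -0.0101] yaw err 0.01103851571938709 q [-0.2214  0.0247  2.0073  0.0076  1.0664 -0.101 ] F [ 0.0742  0.0813 -0.1184] 0.2667627236609208 
 [ 0.0436 -0.003  -0.999 ]
```

Emit:
carry_out(moves=[{"claw": 2.5, "x": 0.4, "y": -0.8, "z": 0, "roll": 0}, {"claw": 2.5, "x": 0, "y": 0, "z": -2, "roll": 0}, {"claw": 2.5, "x": 0, "y": 0, "z": -1.4, "roll": 0}, {"claw": 2.5, "x": 0, "y": 0, "z": 0, "roll": 0}])

```text
time_s: 7.57
tool_pos: [0.5215, -0.007, 0.0676]
orientation: [2.321, 2.063, 0.051]
wrist_force: [-0.3, 0.6, 0.2]
grip_width: 0.266
```

```bash
python3 st.py
```

```text
7.5667 [ 0.5215 -0.007   0.0676] plate [-0.0675 -0.0176] yaw err 0.017437897474673614 q [-0.2345  0.09    2.0098  0.0077  0.9934 -0.121 ] F [-0.2796  0.5911  0.1927] 0.2655467149424438 
 [ 0.0484 -0.0049 -0.9988]
```

Emit:
carry_out(moves=[{"claw": 2.5, "x": -0.15, "y": -0.8, "z": -0.15, "roll": -0.015}, {"claw": 2.5, "x": -0.22, "y": -1.2, "z": -0.08, "roll": 0}, {"claw": 2.5, "x": -0.25, "y": -1.4, "z": -0.08, "roll": 0}, {"claw": 2.5, "x": -0.25, "y": -1.4, "z": -0.08, "roll": 0}, {"claw": 2.5, "x": -0.25, "y": -1.4, "z": -0.08, "roll": 0}, {"claw": 2.5, "x": -0.25, "y": -1.4, "z": -0.08, "roll": 0}, {"claw": 2.5, "x": -0.25, "y": -1.4, "z": -0.08, "roll": 0}])

```text
time_s: 8.15
tool_pos: [0.5082, -0.1083, 0.0651]
orientation: [2.341, 2.034, 0.055]
wrist_force: [0.5, 0.2, -0.0]
grip_width: 0.267
```

```bash
python3 look.py wrist
```

```text
8.15 [ 0.5082 -0.1083  0.0651] plate [-0.0671 -0.1197] yaw err -0.005281414511894372 q [-0.4371  0.0866  2.0192  0.0189  0.9847 -0.3069] F [ 0.5478  0.247  -0.0302] 0.267030543679914 
 [ 0.053  -0.0074 -0.9986]
wrist bar_end_round 0.87 [494.8 328.2] 518 [ 0.0749 -0.199 ]
wrist bar_end_round 0.83 [569.4  70.3] 925 [0.1144 0.0038]
wrist bar_end_round 0.79 [508.9 144.9] 3013 [ 0.0548 -0.0551]
wrist bar_end_square 0.68 [318.7 272.3] 2567 [-0.0674 -0.1316]
```

Emit:
carry_out(moves=[{"claw": 2.5, "x": -0.25, "y": -1.4, "z": -0.08, "roll": 0}, {"claw": 2.5, "x": -0.25, "y": -1.4, "z": -0.08, "roll": 0}, {"claw": 2.5, "x": -0.25, "y": -1.4, "z": -0.08, "roll": 0}, {"claw": 2.5, "x": -0.25, "y": -1.4, "z": -0.08, "roll": 0}, {"claw": 2.5, "x": -0.25, "y": -1.4, "z": -0.08, "roll": 0}, {"claw": 2.5, "x": -0.25, "y": -1.4, "z": -0.05, "roll": 0}, {"claw": 2.5, "x": -0.25, "y": -1.4, "z": 0, "roll": 0}, {"claw": 2.5, "x": 0, "y": 0, "z": 0, "roll": 0}])

```text
time_s: 9.02
tool_pos: [0.4934, -0.2038, 0.0637]
orientation: [2.335, 2.039, 0.063]
wrist_force: [-1.0, 0.2, -0.1]
grip_width: 0.264
```

```bash
python3 look.py scene
```

```text
9.0167 [ 0.4934 -0.2038  0.0637] plate [-0.0689 -0.2164] yaw err 9.000455751084768e-06 q [-0.6205  0.1209  1.985   0.0363  0.9867 -0.5049] F [-0.9627  0.2477 -0.0752] 0.26425372185657253 
 [ 0.0577 -0.004  -0.9983]
scene bar_end_round 0.75 [355.7 300.2] 304 [ 0.2213 -0.0179]
scene bar_end_round 0.7 [291.9 265. ] 320 [ 0.0637 -0.0575]
scene bar_end_round 0.66 [379.3 284.7] 288 [0.2254 0.0479]
scene bar_end_square 0.64 [351.7 159.9] 211 [-0.1189  0.3025]
scene bar_end_square 0.58 [180.3 284.8] 316 [-0.0446 -0.2687]
scene bar_end_hex 0.58 [199.5 323.3] 280 [ 0.0599 -0.2873]
```

Emit:
carry_out(moves=[{"claw": 2.5, "x": 0, "y": 0, "z": 4, "roll": 0}, {"claw": 2.5, "x": 2.75, "y": 2.8, "z": 0, "roll": -0.052}, {"claw": 2.5, "x": 2.75, "y": 2.8, "z": 0, "roll": -0.052}, {"claw": 2.5, "x": 2.75, "y": 2.8, "z": 0, "roll": -0.052}, {"claw": 2.5, "x": 2.75, "y": 2.8, "z": 0, "roll": -0.052}, {"claw": 2.5, "x": 2.75, "y": 2.8, "z": 0, "roll": -0.052}, {"claw": 2.5, "x": 2.75, "y": 2.8, "z": 0, "roll": -0.05}, {"claw": 2.5, "x": 0, "y": 0, "z": 0, "roll": 0}])

```text
time_s: 9.88
tool_pos: [0.6638, -0.0181, 0.107]
orientation: [2.628, 1.635, 0.061]
wrist_force: [1.0, 0.2, 0.3]
grip_width: 0.267
```

```bash
python3 look.py wrist
```

```text
9.8833 [ 0.6638 -0.0181  0.107 ] plate [ 0.075  -0.0095] yaw err -0.3231178706929981 q [-0.1947  0.3397  1.6317 -0.0076  1.1098  0.2663] F [1.0385 0.2219 0.3315] 0.26656356529592584 
 [ 0.0579 -0.0184 -0.9982]
wrist bar_end_round 0.95 [414.1 131.3] 1740 [0.1597 0.0312]
wrist bar_end_round 0.78 [392.6  57.7] 1642 [0.1605 0.0849]
wrist bar_end_round 0.65 [320.9 279. ] 2177 [ 0.0627 -0.0531]
```

Emit:
carry_out(moves=[{"claw": 2.5, "x": 0.2, "y": -0.6, "z": -1.5, "roll": 0}, {"claw": 2.5, "x": 0, "y": 0, "z": -1.5, "roll": 0}, {"claw": 2.5, "x": 0, "y": 0, "z": -1.0, "roll": 0}, {"claw": 2.5, "x": 0, "y": 0, "z": 0, "roll": 0}])

```text
time_s: 10.42
tool_pos: [0.659, -0.0351, 0.0635]
orientation: [2.635, 1.623, 0.054]
wrist_force: [-0.1, -0.5, -0.5]
grip_width: 0.265
```

```bash
python3 st.py
```

```text
10.4167 [ 0.659  -0.0351  0.0635] plate [ 0.0725 -0.0269] yaw err -0.3317888601158172 q [-0.2209  0.3887  1.657  -0.0098  1.0387  0.2504] F [-0.0831 -0.52   -0.4811] 0.2654445244724061 
 [ 0.054  -0.0208 -0.9983]
```

Emit:
carry_out(moves=[{"claw": 2.5, "x": -0.35, "y": -0.65, "z": -0.03, "roll": 0}, {"claw": 2.5, "x": -0.55, "y": -1.0, "z": -0.05, "roll": 0}, {"claw": 2.5, "x": -0.67, "y": -1.25, "z": -0.07, "roll": 0}, {"claw": 2.5, "x": -0.67, "y": -1.25, "z": -0.07, "roll": 0}, {"claw": 2.5, "x": -0.67, "y": -1.25, "z": -0.07, "roll": 0}, {"claw": 2.5, "x": -0.67, "y": -1.25, "z": -0.07, "roll": 0}, {"claw": 2.5, "x": -0.67, "y": -1.25, "z": -0.07, "roll": 0}])

```text
time_s: 11.0
tool_pos: [0.6134, -0.123, 0.0616]
orientation: [2.634, 1.619, 0.06]
wrist_force: [0.2, -0.1, 0.9]
grip_width: 0.265
```

```bash
python3 look.py wrist
```

```text
11.0 [ 0.6134 -0.123   0.0616] plate [ 0.0392 -0.1202] yaw err -0.3334572375953151 q [-0.3795  0.3167  1.7552  0.0016  1.0069  0.088 ] F [ 0.2094 -0.1064  0.8858] 0.2653615544671189 
 [ 0.0587 -0.0219 -0.998 ]
wrist bar_end_round 0.79 [319.8 278.4] 2379 [ 0.0336 -0.1355]
wrist bar_end_round 0.76 [432.5   6.2] 847 [ 0.1472 -0.0046]
wrist bar_end_round 0.63 [463.5 289.4] 214 [ 0.1214 -0.1837]
```

Emit:
carry_out(moves=[{"claw": 2.5, "x": -0.65, "y": -1.25, "z": 0.1, "roll": 0}, {"claw": 2.5, "x": -0.65, "y": -1.25, "z": -0.02, "roll": 0}, {"claw": 2.5, "x": -0.65, "y": -1.25, "z": -0.05, "roll": 0}, {"claw": 2.5, "x": -0.65, "y": -1.25, "z": -0.05, "roll": 0}, {"claw": 2.5, "x": -0.65, "y": -1.25, "z": -0.05, "roll": 0}, {"claw": 2.5, "x": -0.65, "y": -1.25, "z": -0.05, "roll": 0}, {"claw": 2.5, "x": -0.65, "y": -1.25, "z": 0, "roll": 0}, {"claw": 2.5, "x": -0.4, "y": -0.7, "z": 0, "roll": 0}, {"claw": 2.5, "x": 0, "y": 0, "z": 0, "roll": 0}])

```text
time_s: 11.95
tool_pos: [0.5628, -0.2204, 0.0626]
orientation: [2.624, 1.629, 0.063]
wrist_force: [-0.2, -0.7, 0.1]
grip_width: 0.265
```

```bash
python3 look.py scene; python3 - <<'E'
from h import *
im=viewer.snapshot('scene');cv2.imwrite('pics/d.png',cv2.resize(im[140:380,110:400],None,fx=2.4,fy=2.4,interpolation=cv2.INTER_CUBIC))
E
```

```text
11.95 [ 0.5628 -0.2204  0.0626] plate [ 0.0022 -0.2235] yaw err -0.3248241809715724 q [-0.5673  0.2689  1.8136  0.0168  0.9946 -0.1164] F [-0.1876 -0.6927  0.1177] 0.26514869424842336 
 [ 0.062  -0.0228 -0.9978]
scene bar_end_round 0.79 [241.6 364.4] 431 [ 0.187  -0.2764]
scene bar_end_round 0.75 [210.4 303.7] 293 [ 0.0355 -0.2467]
scene bar_end_round 0.75 [380.5 282.1] 278 [0.2223 0.0549]
scene bar_end_square 0.86 [173.  290.5] 293 [-0.0413 -0.2875]
scene bar_end_hex 0.82 [197.2 323.3] 318 [ 0.0569 -0.2907]
```

View pics/d.png

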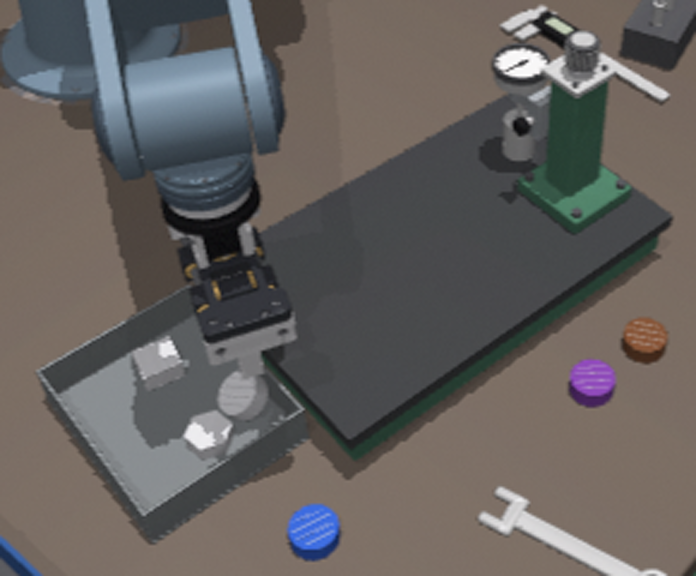

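The three pieces are in the tray: square (157,362), hex (207,432), and round (243,395), which is tilted in the crop. Next I raise the arm and look at the dial and knob from above.

Emit:
carry_out(moves=[{"claw": 2.5, "x": 0, "y": 0, "z": 4, "roll": 0}, {"claw": 2.5, "x": 0, "y": 0, "z": 4, "roll": 0}, {"claw": 5, "x": 0, "y": 2, "z": 3.4, "roll": 0}, {"claw": 6, "x": 0, "y": 2, "z": 3.4, "roll": 0}, {"claw": 6, "x": 0.2, "y": 2.5, "z": 3, "roll": 0}, {"claw": 6, "x": 0.2, "y": 2.5, "z": 3, "roll": 0}, {"claw": 6, "x": 0.2, "y": 2.5, "z": 3, "roll": 0}, {"claw": 6, "x": 0.2, "y": 3, "z": 2, "roll": 0}, {"claw": 6, "x": 0.2, "y": 3, "z": 1, "roll": 0}, {"claw": 6, "x": 0, "y": 3, "z": 0, "roll": 0}])

```text
time_s: 13.03
tool_pos: [0.5698, -0.0001, 0.3412]
orientation: [2.628, 1.636, 0.067]
wrist_force: [1.0, -0.2, 0.9]
grip_width: 0.637
```

Emit:
carry_out(moves=[{"claw": 6, "x": 0, "y": 3, "z": 0, "roll": 0}, {"claw": 6, "x": 0, "y": 3, "z": 0, "roll": 0}, {"claw": 6, "x": 0, "y": 0, "z": 0, "roll": 0}])

```text
time_s: 13.28
tool_pos: [0.5696, 0.0693, 0.3445]
orientation: [2.62, 1.646, 0.075]
wrist_force: [0.3, -0.3, 0.3]
grip_width: 0.64
```

```bash
python3 - <<'E'
from st import *
w=viewer.snapshot('wrist');
for n,z in dict(knob_grip=.254,dial_gauge=.183,zero_mark=.183,pointer_tip=.183).items():
    for r in finder.silhouettes('wrist',n)[:2]:
      print(n,round(r['conf'],2),np.array(r['at']),r['region'].sum(),atz('wrist',r['at'],z))
cv2.imwrite('pics/w3.png',w)
E
```

```text
13.2833 [0.5696 0.0693 0.3445] plate [-0.0301  0.0645] yaw err -0.3142419619681292 q [-0.0721 -0.0571  1.6324 -0.0088  1.4998  0.377 ] F [ 0.2772 -0.3226  0.2972] 0.6401726274464506 
 [ 0.0658 -0.0136 -0.9977]
knob_grip 0.72 [284.9 125.6] 3081 [0.5806 0.1412 0.254 ]
knob_grip 0.67 [352. 100.] 1123 [0.6429 0.1361 0.254 ]
dial_gauge 0.65 [281.3 129.5] 3203 [0.5724 0.1392 0.183 ]
zero_mark 0.97 [284.5 126.3] 3220 [0.5772 0.14   0.183 ]
```

View pics/w3.png

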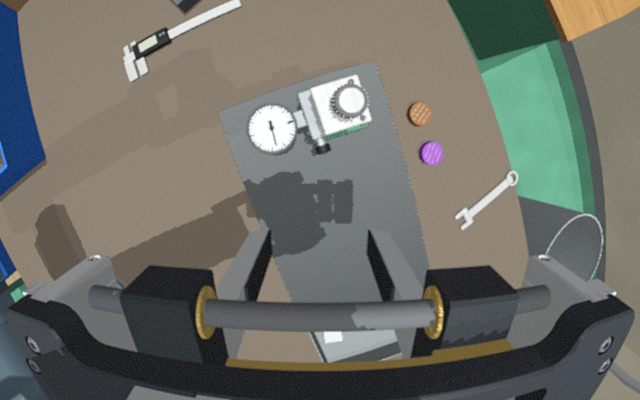

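```bash
python3 - <<'E'
from h import *
w=cv2.imread('pics/w3.png')
cv2.imwrite('pics/e.png',cv2.resize(w[70:160,240:380],None,fx=5.6,fy=5.6,interpolation=cv2.INTER_CUBIC))
for p in [(350,101),(349,102)]: print(atz('wrist',p,.254))
E
```

```text
[0.64110746 0.1334885  0.254     ]
[0.63992041 0.13306039 0.254     ]
```

View pics/e.png

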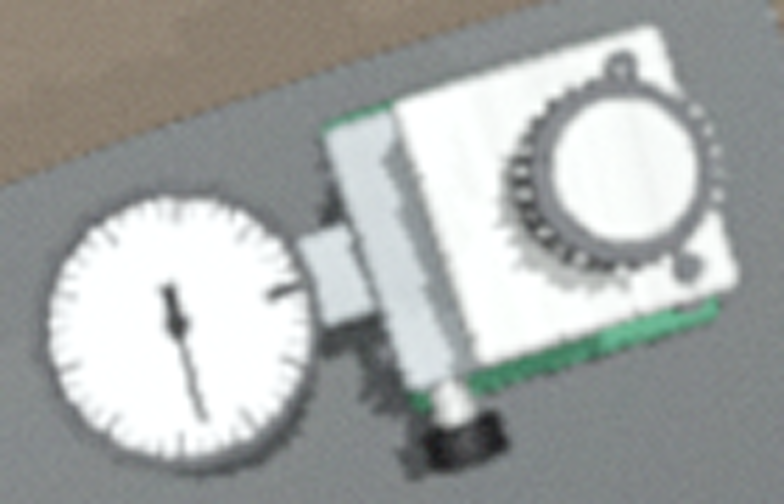

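Emit:
carry_out(moves=[{"claw": 6, "x": 2.4, "y": 2.1, "z": -0.5, "roll": 0}, {"claw": 6, "x": 2.4, "y": 2.1, "z": -0.5, "roll": 0}, {"claw": 6, "x": 2.4, "y": 2.1, "z": -0.5, "roll": 0}, {"claw": 6, "x": 0, "y": 0, "z": -2, "roll": 0}, {"claw": 6, "x": 0, "y": 0, "z": 0, "roll": 0}])

```text
time_s: 13.95
tool_pos: [0.6459, 0.1212, 0.3066]
orientation: [2.634, 1.62, 0.07]
wrist_force: [0.2, -0.7, -1.7]
grip_width: 0.638
```

```bash
python3 - <<'E'
from st import *
f=lambda p:(p[0]/5.6+240,p[1]/5.6+70)
# angles with pose of w3: redo with offline pose
import h
s0=dict(tool_pos=[.5696,.0693,.3445],orientation=[2.62,1.646,.075])
class M0:
    observe=staticmethod(lambda:s0)
m=h.monitor;h.monitor=M0
c,z,t,l=[atz('wrist',f(p),.182) for p in [(178,325),(285,291),(204,418),(168,290)]]
an=lambda p:np.arctan2(*(p-c)[1::-1])
print('dial',c,'zero r',np.hypot(*(z-c)[:2]),'tip r',np.hypot(*(t-c)[:2]),'ang cw',an(z)-an(t), an(z)-np.arctan2(*(t-l)[1::-1]))
print('knob',atz('wrist',f((625,168)),.254)); h.monitor=m
print('side knob',atz('side',(301,198),.254),'scene',atz('scene',(353,157),.254))
viewer.snapshot('wrist')
for r in finder.silhouettes('wrist','knob_grip')[:2]: print(r['conf'],r['at'],atz('wrist',r['at'],.25))
viewer.snapshot('scene')
for n in ['bar_end_round','bar_end_square','bar_end_hex']:
  for r in finder.silhouettes('scene',n)[:3]: print(n,r['conf'],r['at'],tp(atz('scene',r['at'],.018)))
E
```

```text
13.95 [0.6459 0.1212 0.3066] plate [0.0385 0.1262] yaw err -0.333438871939581 q [ 0.0217  0.1605  1.4734 -0.0195  1.4442  0.4916] F [ 0.2284 -0.7271 -1.6505] 0.637990201762356 
 [ 0.0639 -0.018  -0.9978]
dial [0.5631 0.1504 0.182 ] zero r 0.021977440091138275 tip r 0.019125490044344676 ang cw 1.604800220458316 1.60266854706052
knob [0.6422 0.1402 0.254 ]
side knob [0.6269 0.1559 0.254 ] scene [0.641  0.1408 0.254 ]
0.77 [299.6, 194.8] [0.645  0.1418 0.25  ]
bar_end_round 0.71 [379.1, 284.1] [0.1954 0.0878]
bar_end_round 0.59 [209.7, 303.6] [-0.008 -0.23 ]
bar_end_round 0.56 [353.2, 299.3] [0.1871 0.0139]
bar_end_square 0.54 [174.5, 288.5] [-0.0936 -0.267 ]
bar_end_square 0.29 [181.1, 311.1] [-0.0311 -0.2865]
bar_end_hex 0.85 [194.7, 323.1] [ 0.0138 -0.2804]
```

```bash
python3 st.py
```

```text
14.25 [0.647  0.1213 0.3138] plate [0.0396 0.1264] yaw err -0.33389012672175133 q [ 0.0217  0.1533  1.4691 -0.0193  1.4449  0.4917] F [ 0.9406  0.4772 -0.9051] 0.642067079272 
 [ 0.0747 -0.0176 -0.9971]
```

Emit:
carry_out(moves=[{"claw": 6, "x": -0.35, "y": 1.0, "z": -1, "roll": 0}, {"claw": 6, "x": 0, "y": 0.9, "z": -2, "roll": 0}, {"claw": 6, "x": 0, "y": 0, "z": -1.5, "roll": 0}, {"claw": 6, "x": 0, "y": 0, "z": 0, "roll": 0}, {"claw": 6, "x": 0, "y": 0, "z": 0, "roll": 0}])

```text
time_s: 14.67
tool_pos: [0.6428, 0.1418, 0.2714]
orientation: [2.628, 1.612, 0.096]
wrist_force: [-0.3, 0.3, 0.1]
grip_width: 0.64
```

```bash
python3 - <<'E'
from st import *
w=viewer.snapshot('wrist');print(proj('wrist',np.array([.642,.141,.254])))
cv2.imwrite('pics/f.png',w)
E
python3 st.py
```

```text
14.6667 [0.6428 0.1418 0.2714] plate [0.0326 0.1462] yaw err -0.3363147378634659 q [ 0.0543  0.169   1.5274 -0.0215  1.3634  0.5283] F [-0.3068  0.35    0.0958] 0.6400563360682332 
 [ 0.0827 -0.0165 -0.9964]
[316.2044 236.1357]
14.7167 [0.6427 0.1418 0.2712] plate [0.0325 0.1461] yaw err -0.33624972300781286 q [ 0.0542  0.1691  1.5275 -0.0215  1.3637  0.5281] F [-0.5591  0.2369 -0.4246] 0.6407798965751875 
 [ 0.0823 -0.0166 -0.9965]
```

View pics/f.png

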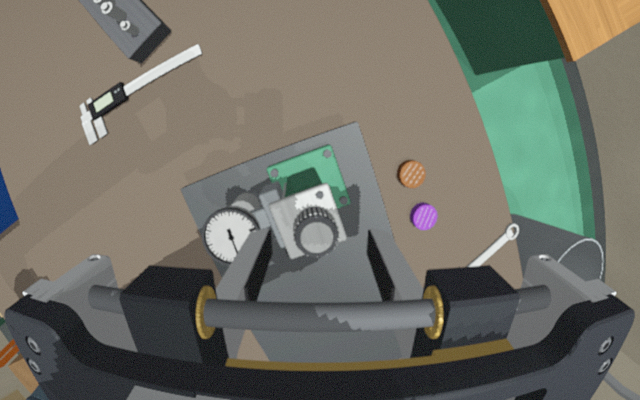

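The knob top shows at (316,236), where the projection puts it. Next I descend and grip.

Emit:
carry_out(moves=[{"claw": 6, "x": 0, "y": 0, "z": -1.5, "roll": 0}, {"claw": 6, "x": 0, "y": 0, "z": -1.5, "roll": 0}, {"claw": 6, "x": 0, "y": 0, "z": -1.0, "roll": 0}, {"claw": 6, "x": 0, "y": 0, "z": 0, "roll": 0}, {"claw": 6, "x": 0, "y": 0, "z": 0, "roll": 0}])

```text
time_s: 15.13
tool_pos: [0.6447, 0.1421, 0.2363]
orientation: [2.624, 1.609, 0.108]
wrist_force: [0.1, -0.4, 0.2]
grip_width: 0.635
```

```bash
python3 st.py
```

```text
15.1333 [0.6447 0.1421 0.2363] plate [0.0345 0.1467] yaw err -0.3370682380774358 q [ 0.0546  0.1904  1.5671 -0.0218  1.2932  0.5304] F [ 0.1    -0.4304  0.2094] 0.6354430389245667 
 [ 0.0919 -0.016  -0.9956]
```

Emit:
carry_out(squeeze=12, moves=[{"claw": 6, "x": -0.1, "y": 0, "z": -0.8, "roll": 0}, {"claw": 4, "x": 0, "y": 0, "z": 0, "roll": 0}, {"claw": 2.5, "x": 0, "y": 0, "z": 0, "roll": 0}, {"claw": 2.5, "x": 0, "y": 0, "z": 0, "roll": 0}, {"claw": 2.5, "x": 0, "y": 0, "z": 0, "roll": 0}, {"claw": 2.5, "x": 0, "y": 0, "z": 0, "roll": 0}, {"claw": 2.5, "x": 0, "y": 0, "z": 0, "roll": 0}])

```text
time_s: 15.72
tool_pos: [0.6437, 0.1428, 0.2309]
orientation: [2.625, 1.609, 0.111]
wrist_force: [2.2, -1.4, -0.6]
grip_width: 0.331
```

```bash
python3 st.py
```

```text
15.7167 [0.6437 0.1428 0.2309] plate [0.0334 0.1473] yaw err -0.33747579865479244 q [ 0.0551  0.1916  1.5756 -0.0202  1.2825  0.5311] F [ 2.1592 -1.3699 -0.6338] 0.33125474402323013 
 [ 0.0928 -0.0143 -0.9956]
```

Emit:
carry_out(moves=[{"claw": 2.5, "x": 0, "y": 0, "z": 0, "roll": 0.1}, {"claw": 2.5, "x": 0, "y": 0, "z": 0, "roll": 0.1}, {"claw": 2.5, "x": 0, "y": 0, "z": 0, "roll": 0.1}, {"claw": 2.5, "x": 0, "y": 0, "z": 0, "roll": 0.1}, {"claw": 2.5, "x": 0, "y": 0, "z": 0, "roll": 0.1}, {"claw": 2.5, "x": 0, "y": 0, "z": 0, "roll": 0}])

```text
time_s: 16.22
tool_pos: [0.6416, 0.1437, 0.2309]
orientation: [2.135, 2.251, 0.126]
wrist_force: [-0.2, 0.9, -0.9]
grip_width: 0.341
```

```bash
python3 st.py
```

```text
16.2167 [0.6416 0.1437 0.2309] plate [0.0312 0.1479] yaw err 0.18649518767355905 q [ 0.0348  0.187   1.5806  0.0323  1.2908 -0.0256] F [-0.2116  0.8956 -0.9135] 0.340859638144073 
 [ 0.082   0.0339 -0.9961]
```

Emit:
carry_out(moves=[{"claw": 2.5, "x": 0, "y": 0, "z": 0, "roll": 0.1}, {"claw": 2.5, "x": 0, "y": 0, "z": 0, "roll": 0.1}, {"claw": 2.5, "x": 0, "y": 0, "z": 0, "roll": 0.1}, {"claw": 2.5, "x": 0, "y": 0, "z": 0, "roll": 0.1}, {"claw": 2.5, "x": 0, "y": 0, "z": 0, "roll": 0.1}, {"claw": 2.5, "x": 0, "y": 0, "z": 0, "roll": 0.1}, {"claw": 2.5, "x": 0, "y": 0, "z": 0, "roll": 0.1}, {"claw": 2.5, "x": 0, "y": 0, "z": 0, "roll": 0.1}, {"claw": 2.5, "x": 0, "y": 0, "z": 0, "roll": 0.08}, {"claw": 2.5, "x": 0, "y": 0, "z": 0, "roll": 0}])

```text
time_s: 17.05
tool_pos: [0.6378, 0.1425, 0.2309]
orientation: [-0.959, -2.98, -0.122]
wrist_force: [-0.9, 1.1, 1.2]
grip_width: 0.337
```

```bash
python3 st.py;  python3 - <<'E'
from h import *
w=viewer.snapshot('scene');cv2.imwrite('pics/g.png',cv2.resize(w[130:190,290:390],None,fx=8,fy=8,interpolation=cv2.INTER_CUBIC))
E
```

```text
17.05 [0.6378 0.1425 0.2309] plate [0.0276 0.1462] yaw err 1.0821899842492564 q [ 0.0132  0.2142  1.5489  0.0784  1.362  -0.9507] F [-0.9395  1.051   1.1823] 0.33687252106876225 
 [ 0.016   0.0769 -0.9969]
```

View pics/g.png

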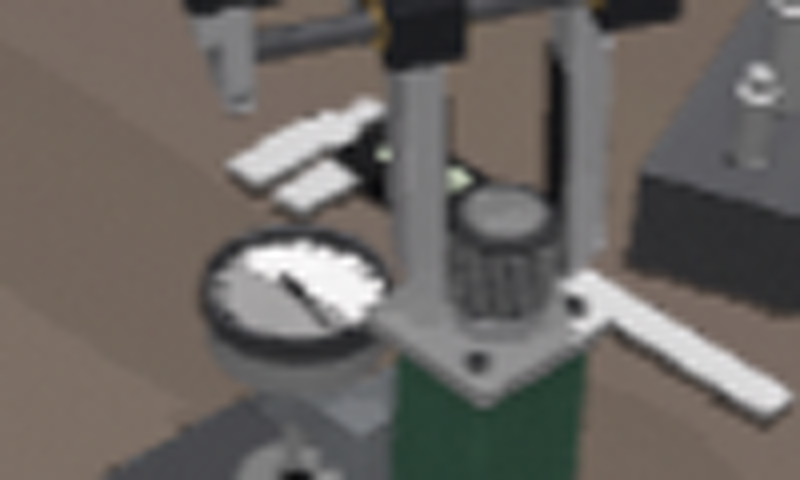

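Emit:
carry_out(moves=[{"claw": 2.5, "x": 0, "y": 0, "z": 0, "roll": 0.09}, {"claw": 2.5, "x": 0, "y": 0, "z": 0, "roll": 0.09}, {"claw": 2.5, "x": 0, "y": 0, "z": 0, "roll": 0}, {"claw": 2.5, "x": 0, "y": 0, "z": 0, "roll": 0}])

```text
time_s: 17.43
tool_pos: [0.6373, 0.1419, 0.2309]
orientation: [-0.701, -3.044, -0.116]
wrist_force: [-1.4, 0.0, -0.1]
grip_width: 0.334
```

```bash
python3 st.py;  python3 - <<'E'
from h import *
w=viewer.snapshot('scene');v=viewer.snapshot('side')
f=lambda im,x,y,k:cv2.resize(im[y:y+60//2,x:x+40],None,fx=k,fy=k,interpolation=cv2.INTER_CUBIC)
cv2.imwrite('pics/i.png',np.hstack([f(w,307,150,10),f(v,304,215,10)]))
c=np.array([.5631,.1504,.182])
E
```

```text
17.4333 [0.6373 0.1419 0.2309] plate [0.0272 0.1455] yaw err 1.2518037234671164 q [ 0.0127  0.222   1.5396  0.0772  1.3781 -1.1199] F [-1.4406  0.0413 -0.1182] 0.3340824030375095 
 [ 0.0015  0.0757 -0.9971]
```

View pics/i.png

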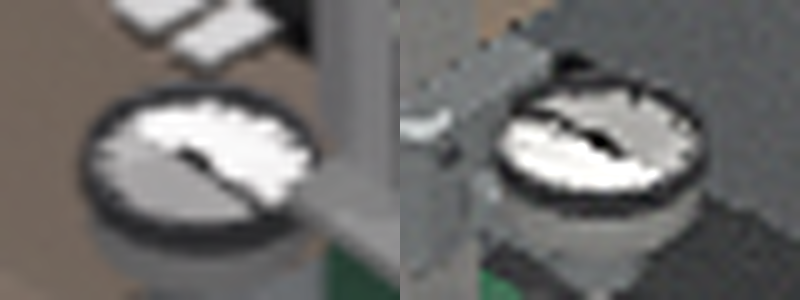

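Emit:
carry_out(moves=[{"claw": 4, "x": 0, "y": 0, "z": 0, "roll": 0}, {"claw": 6, "x": 0, "y": 0, "z": 0, "roll": 0}, {"claw": 6, "x": 0, "y": 0, "z": 0, "roll": 0}, {"claw": 6, "x": 0, "y": 0, "z": 0, "roll": 0}, {"claw": 6, "x": 0, "y": 0, "z": 2, "roll": 0}, {"claw": 6, "x": 0, "y": 0, "z": 3, "roll": 0}, {"claw": 6, "x": 0, "y": 0, "z": 3, "roll": 0}, {"claw": 6, "x": 0, "y": 0, "z": 3, "roll": 0}, {"claw": 6, "x": 0, "y": 0, "z": 0, "roll": 0}, {"claw": 6, "x": 0, "y": 0, "z": 0, "roll": 0}])

```text
time_s: 18.37
tool_pos: [0.6374, 0.1416, 0.3435]
orientation: [-0.714, -3.044, -0.116]
wrist_force: [0.0, 0.2, -0.3]
grip_width: 0.64
```

```bash
python3 st.py;  python3 - <<'E'
from h import *
s=monitor.observe()
w=viewer.snapshot('wrist');v=viewer.snapshot('scene')
c=proj('wrist',np.array([.5631,.1504,.182]));print(c, s['tool_pos'])
x,y=(int(t) for t in c)
A=cv2.resize(w[max(y-25,0):y+25,x-33:x+33],(528,400),interpolation=cv2.INTER_CUBIC)
B=cv2.resize(v[255:365,120:245],(264,232),interpolation=cv2.INTER_CUBIC)
C=np.zeros((400,792,3),np.uint8);C[:,:528]=A;C[:232,528:]=B
cv2.imwrite('pics/j.png',C);cv2.imwrite('pics/w9.png',w)
E
```

```text
18.3667 [0.6374 0.1416 0.3435] plate [0.0273 0.1452] yaw err 1.2442143655123825 q [ 0.0125  0.1643  1.4042  0.0751  1.5679 -1.0978] F [ 0.0179  0.1966 -0.3235] 0.6402883872258566 
 [ 0.0043  0.0751 -0.9972]
[284.74315759 128.27855529] [0.63735435 0.14157803 0.343489  ]
```

View pics/j.png

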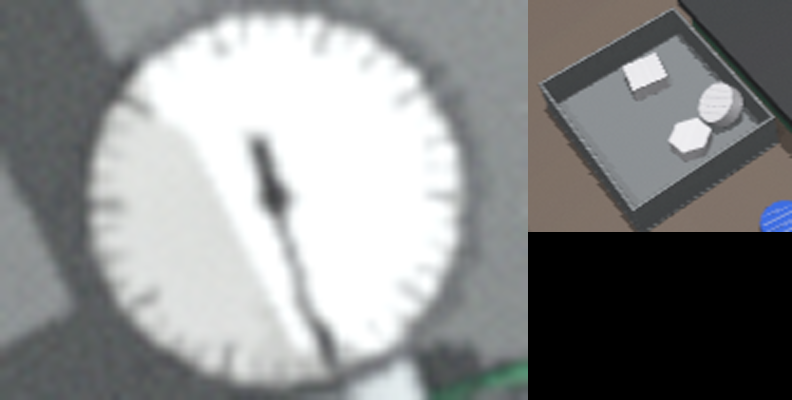

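The pointer (hub (275,196), tip near (322,340)) runs into the bold mark at about (328,350). All three pieces are inside the tray, with the round one leaning on the wall nearest the plate. A numeric check of the pointer comes before I hand in.

```bash
python3 - <<'E'
from h import *
w=cv2.cvtColor(cv2.imread('pics/w9.png'),cv2.COLOR_BGR2GRAY).astype(np.float32)
c0=np.array([284-33+277/8,128-25+198/8])-.5+.0
k=8
for c in [c0,c0+[.4,0],c0-[.4,0]]:
  o=[]
  for r in np.arange(5,23.1,1.5):
    t=np.radians(np.arange(40,105,.5)); p=(c[:,None]+r*np.array([np.cos(t),np.sin(t)])).astype(np.float32)
    g=cv2.remap(w,p[0][None],p[1][None],cv2.INTER_CUBIC)[0]; d=np.clip(np.median(g)-25-g,0,None)
    o.append((float(r),round(float(np.degrees((t*d).sum()/max(d.sum(),1e-6))),1),int(d.max())))
  print(o)
E
```

```text
[(5.0, 78.4, 33), (6.5, 75.8, 52), (8.0, 76.0, 47), (9.5, 74.1, 45), (11.0, 75.2, 45), (12.5, 79.5, 55), (14.0, 81.0, 55), (15.5, 78.4, 60), (17.0, 73.0, 85), (18.5, 71.3, 103), (20.0, 71.5, 83), (21.5, 71.8, 60), (23.0, 71.0, 5)]
[(5.0, 82.8, 31), (6.5, 79.2, 53), (8.0, 78.8, 46), (9.5, 76.4, 46), (11.0, 77.3, 47), (12.5, 80.6, 57), (14.0, 82.9, 58), (15.5, 80.6, 64), (17.0, 74.8, 91), (18.5, 72.9, 109), (20.0, 72.6, 81), (21.5, 72.7, 59), (23.0, 71.8, 5)]
[(5.0, 74.1, 35), (6.5, 72.3, 52), (8.0, 73.2, 49), (9.5, 71.9, 44), (11.0, 73.2, 44), (12.5, 77.3, 52), (14.0, 77.8, 52), (15.5, 75.2, 54), (17.0, 71.3, 78), (18.5, 70.2, 98), (20.0, 70.4, 83), (21.5, 70.8, 60), (23.0, 70.2, 5)]
```

```bash
python3 - <<'E'
from h import *
w=np.mean([cv2.cvtColor(viewer.snapshot('wrist'),cv2.COLOR_BGR2GRAY).astype(np.float32) for _ in range(12)],0)
x0,y0=245,85
z=cv2.resize(w[y0:y0+85,x0:x0+80],None,fx=8,fy=8,interpolation=cv2.INTER_CUBIC)
# dial centre: ellipse of white face + ray-based blackhat for dark thin strokes
m=(z>150).astype(np.uint8); m=cv2.morphologyEx(m,cv2.MORPH_CLOSE,np.ones((25,25)))
cs=max((q for q in cv2.findContours(m,0,2)[0]),key=cv2.contourArea); e=cv2.fitEllipse(cv2.convexHull(cs)); print('ellipse',e)
bh=cv2.morphologyEx(z,cv2.MORPH_BLACKHAT,cv2.getStructuringElement(2,(33,33)))
c=np.array(e[0])
for r in np.arange(-60,185,12):
    t=np.radians(np.arange(45,100,.5)); p=(c[:,None]+r*np.array([np.cos(t),np.sin(t)])).astype(np.float32)
    g=cv2.remap(bh,p[0][None],p[1][None],1)[0]; i=g.argmax(); s=slice(max(i-int(600/max(abs(r),40)),0),i+int(600/max(abs(r),40))+1)
    d=np.clip(g[s]-g.max()/2,0,None); a_=(t[s]*d).sum()/d.sum(); q=c+r*np.array([np.cos(a_),np.sin(a_)])
    print(r,round(np.degrees(a_),1),int(g.max()),q.round(1))
E
```

```text
ellipse ((389.38031005859375, 469.6584167480469), (448.5068359375, 660.94189453125), 153.48538208007812)
-60 48.0 70 [349.3 425. ]
-48 46.6 48 [356.4 434.8]
-36 46.0 20 [364.4 443.8]
-24 64.6 0 [379.1 448. ]
-12 47.6 1 [381.3 460.8]
0 48.8 0 [389.4 469.7]
12 98.8 7 [387.5 481.5]
24 97.6 56 [386.2 493.4]
36 97.8 63 [384.5 505.3]
48 96.0 42 [384.4 517.4]
60 48.2 73 [429.4 514.4]
72 95.1 57 [383.  541.4]
84 98.0 20 [377.7 552.8]
96 82.8 5 [401.4 564.9]
108 79.2 7 [409.6 575.8]
120 62.7 3 [444.4 576.3]
132 67.0 36 [441.  591.1]
144 52.0 56 [478.  583.2]
156 95.0 27 [375.7 625.1]
168 99.4 3 [362.  635.4]
180 64.6 1 [466.5 632.3]
```

```bash
python3 - <<'E'
from h import *
w=np.mean([cv2.cvtColor(viewer.snapshot('wrist'),cv2.COLOR_BGR2GRAY).astype(np.float32) for _ in range(12)],0)
x0,y0=245,85
z=cv2.resize(w[y0:y0+85,x0:x0+80],None,fx=8,fy=8,interpolation=cv2.INTER_CUBIC)
c=np.array([325.,342.])
# rim: first crossing below 150 inward from outside (bezel dark) over free directions
pts=[]
for t in np.radians(np.arange(105,380,4)):
    rr=np.arange(150,215,.5); p=(c[:,None]+rr*np.array([np.cos(t),np.sin(t)])).astype(np.float32)
    g=cv2.remap(z,p[0][None],p[1][None],1)[0]; i=np.argmin(np.gradient(cv2.GaussianBlur(g[None],(15,1),3)[0])); pts.append(p[:,i])
pts=np.array(pts); e=cv2.fitEllipse(pts); print('rim ellipse',e)
bh=cv2.morphologyEx(z,cv2.MORPH_BLACKHAT,cv2.getStructuringElement(2,(41,41)))
L=[]
for y in range(282,500,8):
    xe=c[0]+(y-c[1])/np.tan(np.radians(73)); xs=np.arange(int(xe-28),int(xe+28)); g=bh[y,xs]; i=g.argmax();d=np.clip(g-g.max()*.6,0,None)*(abs(xs-xs[i])<12); q=(xs*d).sum()/d.sum(); L.append((q,y,g.max()));
L=np.array(L); E=np.array(e[0])
for q in L: print(q.round(1), round(float(np.degrees(np.arctan2(q[1]-E[1],q[0]-E[0]))),1))
P=L[(L[:,1]<455)]; k=np.polyfit(P[:,1],P[:,0],1); print('pointer dir',90-np.degrees(np.arctan(k[0])))
E
```

```text
Traceback (most recent call last):
ValueError: operands could not be broadcast together with shapes (130,) (2,)
```

```bash
cat > dial.py <<'E'
from h import *
w=np.mean([cv2.cvtColor(viewer.snapshot('wrist'),cv2.COLOR_BGR2GRAY).astype(np.float32) for _ in range(12)],0)
x0,y0=245,85
z=cv2.resize(w[y0:y0+85,x0:x0+80],None,fx=8,fy=8,interpolation=cv2.INTER_CUBIC)
c=np.array([325.,342.]); pts=[]
for t in np.radians(np.arange(105,380,4)):
    rr=np.arange(150,215,.5); p=(c[:,None]+rr*np.array([[np.cos(t)],[np.sin(t)]])).astype(np.float32)
    g=cv2.remap(z,p[0][None],p[1][None],1)[0]; i=np.argmin(np.gradient(cv2.GaussianBlur(g[None],(15,1),3)[0])); pts.append(p[:,i])
e=cv2.fitEllipse(np.array(pts)); print('rim ellipse',e); E=np.array(e[0])
bh=cv2.morphologyEx(z,cv2.MORPH_BLACKHAT,cv2.getStructuringElement(2,(41,41)))
L=[]
for y in range(282,510,8):
    xe=c[0]+(y-c[1])/np.tan(np.radians(73)); xs=np.arange(int(xe-28),int(xe+28)); g=bh[y,xs]; i=g.argmax();d=np.clip(g-g.max()*.6,0,None)*(abs(xs-xs[i])<12); L.append(((xs*d).sum()/d.sum(),y,g.max()))
L=np.array(L)
for q in L: print(q.round(1), round(float(np.degrees(np.arctan2(q[1]-E[1],q[0]-E[0]))),1))
P=L[(L[:,1]<455)]; k=np.polyfit(P[:,1],P[:,0],1); print('pointer dir',90-np.degrees(np.arctan(k[0])))
E
python3 dial.py
```

```text
rim ellipse ((324.9947814941406, 346.3770446777344), (369.2135009765625, 373.7412414550781), 74.49784088134766)
[309.8 282.   21.6] -103.3
[309.3 290.   85.3] -105.5
[310.6 298.  141.8] -106.5
[313.2 306.  156.3] -106.3
[315.1 314.  157.3] -107.1
[316.2 322.  138.4] -109.8
[319.2 330.  124. ] -109.5
[321.8 338.  139.8] -111.0
[324.3 346.  145.3] -150.4
[323.8 354.  141.3] 99.0
[325.3 362.  110.1] 88.8
[329.  370.   85.5] 80.4
[332.3 378.   78.6] 77.0
[336.3 386.   75.3] 74.1
[338.2 394.   84.6] 74.5
[339.3 402.   80.5] 75.6
[343.2 410.   69.6] 74.0
[346.6 418.   80.9] 73.2
[347.6 426.   78.5] 74.1
[349.8 434.   65.5] 74.2
[353.5 442.   71.7] 73.4
[353.8 450.   86.9] 74.5
[355.5 458.   87.3] 74.7
[359.8 466.   90.3] 73.8
[367.2 474.  121.6] 71.7
[371.2 482.  151.1] 71.2
[374.7 490.  128.8] 70.9
[377.8 498.  114. ] 70.8
[379.2 506.   88.3] 71.2
pointer dir 74.09536696226326
```

Numerically the pointer is still about 3° (0.05 rad) clockwise of the mark. That is within tolerance, but I'll regrip and trim it.

Emit:
carry_out(moves=[{"claw": 6, "x": 0.1, "y": 0, "z": -3, "roll": 0}, {"claw": 6, "x": 0, "y": 0, "z": -3, "roll": 0}, {"claw": 6, "x": 0, "y": 0, "z": -2.5, "roll": 0}, {"claw": 6, "x": 0, "y": 0, "z": -1.5, "roll": 0}, {"claw": 6, "x": 0, "y": 0, "z": 0, "roll": 0}, {"claw": 6, "x": 0, "y": 0, "z": 0, "roll": 0}])

```text
time_s: 20.77
tool_pos: [0.6385, 0.1417, 0.2418]
orientation: [-0.714, -3.048, -0.118]
wrist_force: [-0.3, 0.7, 0.1]
grip_width: 0.639
```

```bash
python3 st.py
```

```text
20.7667 [0.6385 0.1417 0.2418] plate [0.0284 0.1455] yaw err 1.2449073033400724 q [ 0.0125  0.2128  1.5303  0.0765  1.39   -1.1117] F [-0.3264  0.6506  0.101 ] 0.6394022734177863 
 [ 0.0081  0.0753 -0.9971]
```

Emit:
carry_out(moves=[{"claw": 6, "x": 0, "y": 0, "z": -1.1, "roll": 0}, {"claw": 4, "x": 0, "y": 0, "z": 0, "roll": 0}, {"claw": 2.5, "x": 0, "y": 0, "z": 0, "roll": 0}, {"claw": 2.5, "x": 0, "y": 0, "z": 0, "roll": 0}, {"claw": 2.5, "x": 0, "y": 0, "z": 0, "roll": 0}, {"claw": 2.5, "x": 0, "y": 0, "z": 0, "roll": 0}, {"claw": 2.5, "x": 0, "y": 0, "z": 0, "roll": 0}])

```text
time_s: 21.35
tool_pos: [0.6401, 0.1403, 0.2349]
orientation: [-0.714, -3.053, -0.115]
wrist_force: [1.1, 2.2, -2.6]
grip_width: 0.335
```

```bash
python3 st.py
```

```text
21.35 [0.6401 0.1403 0.2349] plate [0.0302 0.1443] yaw err 1.245364300372037 q [ 0.0118  0.2179  1.5369  0.0734  1.3733 -1.1132] F [ 1.1102  2.2031 -2.6483] 0.33518242687870387 
 [ 0.0131  0.0721 -0.9973]
```

Emit:
carry_out(moves=[{"claw": 2.5, "x": 0, "y": 0, "z": 0, "roll": 0.045}, {"claw": 2.5, "x": 0, "y": 0, "z": 0, "roll": 0}, {"claw": 2.5, "x": 0, "y": 0, "z": 0, "roll": 0}])

```text
time_s: 21.6
tool_pos: [0.6401, 0.1403, 0.2349]
orientation: [-0.645, -3.067, -0.115]
wrist_force: [-0.8, -0.5, -1.2]
grip_width: 0.334
```

```bash
python3 st.py
```

```text
21.6 [0.6401 0.1403 0.2349] plate [0.0302 0.1443] yaw err 1.2908218679227488 q [ 0.0115  0.2198  1.5347  0.0741  1.3768 -1.159 ] F [-0.8052 -0.5461 -1.2277] 0.3343756049507009 
 [ 0.0099  0.0728 -0.9973]
```

Emit:
carry_out(moves=[{"claw": 4, "x": 0, "y": 0, "z": 0, "roll": 0}, {"claw": 6, "x": 0, "y": 0, "z": 0, "roll": 0}, {"claw": 6, "x": 0, "y": 0, "z": 0, "roll": 0}, {"claw": 6, "x": 0, "y": 0, "z": 0, "roll": 0}, {"claw": 6, "x": 0, "y": 0, "z": 2, "roll": 0}, {"claw": 6, "x": 0, "y": 0, "z": 3, "roll": 0}, {"claw": 6, "x": 0, "y": 0, "z": 3, "roll": 0}, {"claw": 6, "x": 0, "y": 0, "z": 3, "roll": 0}, {"claw": 6, "x": 0, "y": 0, "z": 0, "roll": 0}, {"claw": 6, "x": 0, "y": 0, "z": 0, "roll": 0}])

```text
time_s: 22.43
tool_pos: [0.6392, 0.1413, 0.3496]
orientation: [-0.649, -3.066, -0.118]
wrist_force: [-1.1, 0.5, -1.8]
grip_width: 0.64
```

```bash
python3 st.py; python3 dial.py; python3 look.py scene
```

```text
22.4333 [0.6392 0.1413 0.3496] plate [0.0292 0.1452] yaw err 1.2876426778567491 q [ 0.0122  0.1628  1.3951  0.0746  1.5721 -1.1407] F [-1.1487  0.5492 -1.7985] 0.6399404443770929 
 [ 0.0106  0.0747 -0.9971]
rim ellipse ((341.2626037597656, 318.8380126953125), (366.6697692871094, 368.2969665527344), 81.15193176269531)
[328.8 282.  132.4] -108.7
[331.4 290.  128.5] -108.8
[333.2 298.  125.6] -111.1
[335.5 306.  133.8] -114.3
[337.6 314.  142.1] -127.0
[339.3 322.  139.1] 121.4
[342.4 330.  102.5] 84.1
[346.1 338.   64.6] 75.8
[348.  346.   80.4] 76.1
[349.8 354.   81.4] 76.3
[353.5 362.   78. ] 74.2
[355.9 370.   80.9] 74.1
[357.7 378.   82.7] 74.5
[360.5 386.   79.6] 74.0
[363.7 394.   90. ] 73.4
[365.8 402.   93.3] 73.6
[367.7 410.   85.4] 73.9
[370.6 418.   80. ] 73.5
[372.6 426.   76.3] 73.7
[375.1 434.   81.7] 73.6
[377.5 442.  113.8] 73.6
[379.9 450.  136.7] 73.6
[382.7 458.  121.5] 73.4
[385.6 466.  105.1] 73.2
[387.6 474.   85.1] 73.4
[389.9 482.   48.6] 73.4
[393.2 490.   45.1] 73.1
[389.3 498.   48.1] 75.0
[378.1 506.   67.7] 78.9
pointer dir 72.82478047770176
23.0333 [0.6387 0.1412 0.3482] plate [0.0287 0.1451] yaw err 1.2875677819431615 q [ 0.0122  0.1639  1.3964  0.0746  1.5725 -1.1408] F [ 0.4328 -0.2887  0.1013] 0.6365916595794581 
 [ 0.0079  0.0746 -0.9972]
scene bar_end_round 0.88 [355.9 300.4] 322 [ 0.2219 -0.0179]
scene bar_end_round 0.85 [379.7 285. ] 278 [0.2265 0.048 ]
scene bar_end_round 0.8 [239.8 361.8] 420 [ 0.1805 -0.2758]
scene bar_end_square 0.57 [173.3 288.5] 305 [-0.0455 -0.2845]
scene bar_end_square 0.48 [328.5 174.5] 717 [-0.1133  0.2115]
scene bar_end_square 0.37 [352.9 160.3] 199 [-0.1155  0.3038]
scene bar_end_hex 0.69 [198.3 323.6] 299 [ 0.0589 -0.2894]
```

```bash
python3 - <<'E'
from h import *
viewer.snapshot('scene')
for r in finder.silhouettes('scene','bar_end_round'): print(r['conf'],r['at'])
print(finish_job())
E
```

```text
0.79 [354.9, 300.7]
0.73 [211.0, 302.3]
0.56 [379.8, 282.6]
0.56 [242.2, 361.5]
the job is handed in; nothing more can be done
None
```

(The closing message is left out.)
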